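Brighten the inspection lamp by its thumbwheel

ROBOT

A 7-joint arm with a two-finger parallel gripper is mounted at the origin on a cart in front of the work surface, level with it; the furniture and walls round the work are solid. World frame = base frame: x ahead of the robot, y to its left, z up, the work surface at z = 0. Lengths are in mm, angles in rad, forces in N, time in s.
With the tool pointing down it reaches from about 400 to 925 mm from the base axis. Payload 4.1 kg.
Tool frame: the origin (TCP) lies at the very end of the fingers, on their centre line; the grasp point (between the pads) lies 19 mm behind it; z points along the fingers, y is the direction in which the jaws open and shut (so a half turn about z gives the same grasp; the last joint's range is limited). The gripper opens to 85 mm and grips with 20 to 120 N. Pads are 22 mm wide; open, the fingers measure 114 mm over their backs; the gripper's body (76 mm by 85 mm) begins 54 mm behind the grasp point. The pads swing forward as they close: fully open they stand 13 mm farther back than shut.
Start: joints at [-1.382, 0.398, 0.045, 1.537, -0.019, 1.207, -0.051], TCP at [184.476, 623.307, 231.347] pointing down, gripper open.
Joint ranges: [-2.82, 2.82], [-0.49, 2.23], [-1.37, 1.46], [0, 2.46], [-1.36, 4.5], [0.23, 2], [-2.94, 2.94]. Speed limits (rad/s): [2.57, 2.57, 3.14, 3.14, 3.14, 3.14, 3.14].

INTERFACE

Orientations are given as a unit quaternion [x, y, z, w].
In Python, from rig import env, snapshot, cut_out gives the robot as it stands. The module is installed in compiled form; this text tells all that it offers.
- The arm moves only by the shell command python3 -m creep 'ROWS' [FORCE]. ROWS is JSON, a list of rows, each an object of numbers: "ax", "ay", "az": the turn, a rotation vector about the world's x, y, z in degrees; "dx", "dy", "dz": the shift along the world's x, y, z in m; "grip": the finger opening in m, from 0 to 0.0854. A call has 1 to 5 rows; each row shifts and turns the commanded pose from where the row before left it; what a row does not reach is not made up. A row lasts 1/8 s, in which the tool goes at most 62.5 mm and 10.7 degrees, less where a joint would pass 70% of its speed; a pose out of reach is approached as far as the arm can. A call is refused whole if a number of a shift passes 0.0625 or a number of a turn 10.7, either way. A call with a gripper value outside its range is refused whole. The fingers move at their own pace and stop on an object; FORCE is the grip in N (left out, the last holds). Time passes only in rows, so rows that do not move let the fingers close. It gives the time, the measured TCP pose, the force and the opening at its end, in the units of the state.
- env.sense(): the state, without advancing time (a new reading comes with each control period).
- snapshot(name): name is "side" or "top"; returns a dict with "color" (480x640x3 uint8, red, green, blue), "fx", "fy", "cx", "cy" (pixels), "cam_to_world" (4x4, takes a point from camera to world coordinates). Camera axes: x right, y up, looking along -z (the intrinsics and any distortion apply to the point x, -y, -z); pixel columns grow to the right and rows downward; lengths in mm; the calibration is good to about 2 mm. A picture is of the moment at which its call begins. There is no depth.
- env.hand_in(): hands the job in, once; it reports no verdict.
Trained networks look in the newest picture that a camera, given by its name, has taken for a name from the list of things; names that differ only in an ending like _2 or _b are one class to them, and where a whole thing is asked for, a point or a joint stands for the part that bears it (a point fixed in the world has none). Each returns a list of dicts, best first, with "conf" (0 to 1); they miss things now and then, are a little off and sometimes report something else, mostly with a low value. They report only what shows in the picture. A call takes as long as a camera call.
- cut_out(camera, label): "pixels" (480x640 bool, what is visible of it) and "at" ([column, row] in pixels, amid what is visible of it).
The state is a dict: "time_s": time; "joints": joint angles; "dq": joint speeds; "tau": joint torques, N m; "position": TCP position; "eef_rot": TCP orientation; "contact_force": force on the tool from outside, world axes, zero at the start; "torque": the same for the moment, N m; "width": finger opening in mm.
Only numpy, scipy, OpenCV 4.12 (cv2) and the standard library are available. Lean on these libraries where they do the work, as an engineer would, in place of code of your own. Each camera call takes 0.05 s, during which the arm holds its last target.

TASK

Brighten the inspection lamp, the grey unit with a lamp tube across its back: roll its big knurled thumbwheel two clicks clockwise, so that the white line on the wheel points at the one long rib, the third of the four. Leave the smaller wheel on the power pack as it is.

Things in the scene. Friction and masses are not known exactly. Their poses are not given: they have to be found in the camera images.
- lamp_dial (a joint): Angle (rad) of the lamp's thumbwheel; grows clockwise seen from above (front edge moves to the lamp's left). Clicks at 0, 0.524, 1.047, 1.571 (30 degrees apart): the white line on its top then points at the first, second, third (long), fourth rib. Starts at the first. Springs into the nearest click if let go; passing one takes about 2 N along the edge. Stops 0.25 beyond the end clicks.
- lamp_hub (a point): Centre of the wheel's top, on its vertical axis, 44 mm above the table; fixed to the housing: x to the lamp's back, y to its left, z up. Dark steel wheel, knurled edge, 90 mm across, 18 mm thick (underside at z 26 mm), overhanging the base's front by 30 mm. Roll it with a fingertip in front of the edge that presses 3 to 8 N towards the axis and drags sideways. 70 mm in front of the wheel are free.
- lamp: Grey housing of the lamp, fixed to the table. Origin on the table under the wheel's axis; x to its back (away from the robot within 0.35 rad). Base 140 wide, 24 high, from 15 mm before the axis to 170 behind it. White ribs at +45, +15, -15 (long), -45 degrees from x (anticlockwise positive), 50 to 60 mm from the axis (long: to 74), tops at 38. Lamp tube 140 behind the axis, 137 high, 170 long.
- pack_mark (a point): Outer end of the white line on the power pack's smaller knurled wheel (58 mm across; this point is 27 mm from its vertical axis, 44 mm above the table). It turns easily: leave it alone. The pack is a grey box 150 x 110 mm, 58 mm high, with vent slots and a carrying handle 92 mm high, no lamp tube. Lamp and pack may stand left or right of each other.

How it is judged:
By the outcome, as a careful person would: the job done as asked, in the order asked, and still so for the second after the job is handed in, with the robot touching nothing.
It also fails if it takes over 40 s, if anything falls off the work surface, if the arm or the gripper's body presses on something with over 40 N, if the wrist force passes 120 N, or if a joint passes its speed limit or range.

## Working session

There is one attempt and no reset: what is moved stays moved. The work goes in short steps, Python scripts to look and compute and a shell command to move; the robot and the scene stay as the last step left them, time stands still between calls to the robot, and variables do not carry over. Pictures are saved under pics/ and viewed, and the job is handed in when it is done.

```bash
mkdir -p pics; python3 - <<'E'
from rig import env, snapshot, cut_out
import cv2,json,numpy as np
s=env.sense(); print({k:np.round(v,3).tolist() for k,v in s.items()})
for n in("top","side"):
    p=snapshot(n); cv2.imwrite(f"pics/{n}0.png",p["color"][:,:,::-1])
    print(n,p["fx"],p["fy"],p["cx"],p["cy"],np.round(p["cam_to_world"],3).tolist(),[k for k in p])
    for l in("lamp_hub","lamp","pack_mark","lamp_dial"):
        for d in cut_out(n,l): print(n,l,round(d["conf"],2),d["at"],int(d["pixels"].sum()))
E
```

```text
{'time_s': 0.0, 'joints': [-1.382, 0.399, 0.045, 1.538, -0.019, 1.207, -0.051], 'dq': [0.0, 0.0, -0.001, 0.0, -0.002, -0.001, -0.002], 'tau': [-0.0, -47.514, 1.364, -25.423, 0.011, 0.009, 0.0], 'position': [184.249, 622.682, 230.272], 'eef_rot': [0.143, 0.99, -0.001, -0.0], 'contact_force': [0.366, -0.053, 0.747], 'torque': [0.048, -0.008, -0.023], 'width': 85.408}
top 555.2203805078298 555.2203805078298 322.8552450301786 237.80216259883346 [[0.019, 0.992, -0.125, 424.904], [-1.0, 0.02, 0.009, -10.297], [0.012, 0.125, 0.992, 1069.518], [0.0, 0.0, 0.0, 1.0]] ['color', 'fx', 'fy', 'cx', 'cy', 'cam_to_world']
top lamp_hub 0.67 [457.1, 219.2] 8772
top lamp 0.73 [455.7, 211.2] 8639
top pack_mark 0.75 [205.2, 214.2] 741
top lamp_dial 0.93 [452.8, 255.5] 1803
side 476.66551766804844 476.66551766804844 321.18899391594306 237.86961834261353 [[-0.853, 0.321, -0.411, 202.34], [-0.521, -0.553, 0.65, 533.543], [-0.019, 0.769, 0.639, 607.427], [0.0, 0.0, 0.0, 1.0]] ['color', 'fx', 'fy', 'cx', 'cy', 'cam_to_world']
side lamp_hub 0.84 [350.3, 182.0] 5617
side lamp 0.83 [350.9, 178.4] 5698
side pack_mark 0.62 [225.2, 325.0] 1039
side lamp_dial 0.97 [390.7, 187.1] 1008
```

View pics/top0.png

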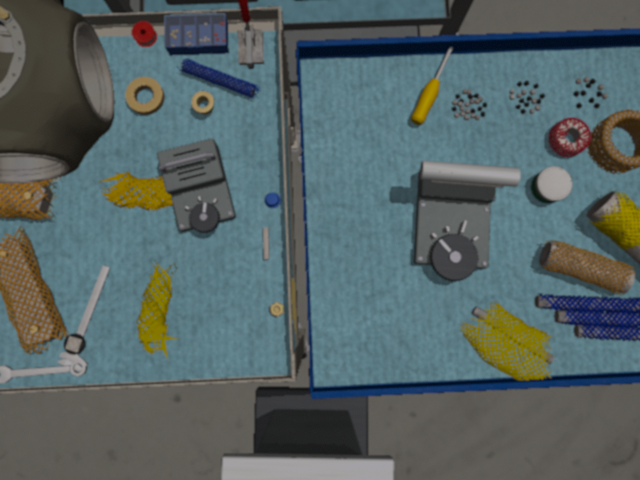

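View pics/side0.png

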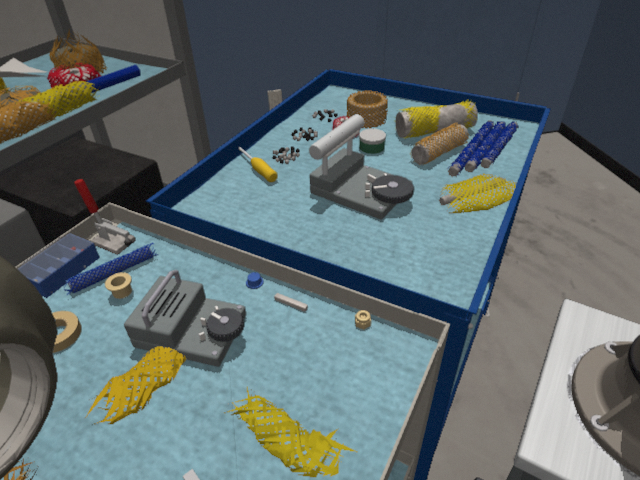

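```bash
cat > h.py <<'E'
import numpy as np,cv2
def ray(p,uv,z):
    T=np.array(p["cam_to_world"]);u,v=uv
    d=T[:3,:3]@np.array([(u-p["cx"])/p["fx"],-(v-p["cy"])/p["fy"],-1]);o=T[:3,3]
    return o+d*(z-o[2])/d[2]
def proj(p,X):
    T=np.array(p["cam_to_world"]);c=T[:3,:3].T@(np.array(X)-T[:3,3])
    return np.array([p["cx"]+p["fx"]*c[0]/-c[2],p["cy"]-p["fy"]*c[1]/-c[2]])
E
python3 - <<'E'
from rig import env, snapshot, cut_out
from h import *
for n,b in(("top",(400,140,530,290)),("side",(300,100,430,230))):
    p=snapshot(n)
    for l in("lamp_dial","lamp"):
        d=cut_out(n,l)
        m=d[0]["pixels"];c=max(cv2.findContours(m.astype(np.uint8),0,1)[0],key=cv2.contourArea)
        e=cv2.fitEllipse(c);print(n,l,e)
        if l=="lamp_dial":
            print("hub",ray(p,e[0],44 if n=="side" else 44))
            pts=np.array([ray(p,q[0].astype(float),44) for q in c])
            (x,y),r=cv2.minEnclosingCircle(pts[:,:2].astype(np.float32));print("circ",x,y,r)
    im=p["color"][b[1]:b[3],b[0]:b[2],::-1]
    cv2.imwrite(f"pics/{n}z.png",cv2.resize(im,None,fx=4.5,fy=4,interpolation=2)[:600,:800])
E
```

```text
top lamp_dial ((453.087158203125, 256.8373107910156), (45.60154724121094, 46.93886184692383), 133.40919494628906)
hub [ 523.85668562 -262.75927024   44.        ]
circ 523.9039916992188 -262.78765869140625 44.60740661621094
top lamp ((458.3921203613281, 212.62013244628906), (97.08164978027344, 132.38096618652344), 19.415903091430664)
side lamp_dial ((392.4710693359375, 188.42144775390625), (27.75629234313965, 42.18012237548828), 92.53073120117188)
hub [ 519.66237369 -253.46285504   44.        ]
circ 519.8522338867188 -255.251953125 53.85619354248047
side lamp ((356.85809326171875, 171.41073608398438), (83.99607849121094, 106.05838012695312), 130.1246337890625)
```

View pics/topz.png

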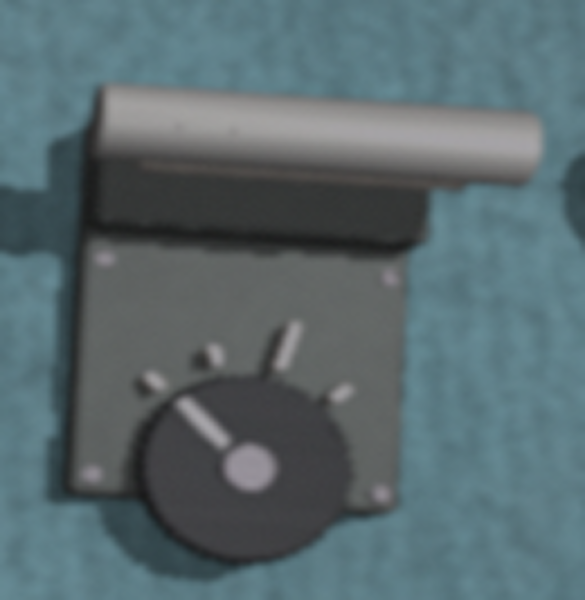

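```bash
python3 - <<'E'
from rig import env, snapshot, cut_out
from h import *
from scipy.optimize import least_squares
p=snapshot("top"); g=cv2.cvtColor(p["color"],cv2.COLOR_RGB2GRAY).astype(float)
# hub disc centroid
y,x=np.mgrid[247:267,446:466]; w=np.clip(g[247:267,446:466]-100,0,None); w[(x-455.5)**2+(y-256.7)**2>49]=0
c=(w*x).sum()/w.sum(),(w*y).sum()/w.sum(); print("hubpix",c,ray(p,c,44))
c=np.array(c)
# wheel edge: dark radius rays
hub=ray(p,c,44)
for name,uv,z in(("baseL",(415.5,263.75),24),("baseR",(488.4,268),24),("longrib_out",(400+296/4.5,140+322/4),38),("longrib_in",(400+278/4.5,140+370/4),38),("line_in",(400+226/4.5,140+445/4),44),("line_out",(400+182/4.5,140+402/4),44),("rib1out",(400+145/4.5,140+378/4),38),("rib2out",(400+208/4.5,140+348/4),38),("rib4out",(400+350/4.5,140+388/4),38),("wheelfront",(455,280.7),44),("wheelL",(431.1,257),44),("wheelR",(478.2,257),44)):
    P=ray(p,uv,z);d=(P-hub)[:2];print(name,P.round(1),"r",np.hypot(*d).round(1),"ang",np.degrees(np.arctan2(d[1],d[0])).round(1))
p=snapshot("side");
print("side proj hub",proj(p,hub))
im=p["color"][150:230,330:440,::-1];cv2.imwrite("pics/sidez2.png",cv2.resize(im,None,fx=7,fy=7,interpolation=2))
E
```

```text
hubpix (np.float64(455.0668257756563), np.float64(256.41872182444973)) [ 524.71241295 -266.45794454   44.        ]
baseL [ 511.2 -196.3   24. ] r 71.5 ang 100.9
baseR [ 505.9 -334.4   24. ] r 70.5 ang -105.4
longrib_out [ 593.7 -288.9   38. ] r 72.6 ang -18.1
longrib_in [ 570.7 -281.1   38. ] r 48.3 ang -17.7
line_in [ 534.2 -257.5   44. ] r 13.0 ang 43.3
line_out [ 554.  -239.4   44. ] r 39.8 ang 42.7
rib1out [ 565.8 -225.4   38. ] r 58.1 ang 45.0
rib2out [ 580.6 -251.9   38. ] r 57.7 ang 14.6
rib4out [ 562.8 -311.2   38. ] r 58.7 ang -49.6
wheelfront [ 479.6 -265.8   44. ] r 45.1 ang 179.2
wheelL [ 522.7 -221.8   44. ] r 44.7 ang 92.5
wheelR [ 524.5 -309.6   44. ] r 43.1 ang -90.3
side proj hub [392.8883216  184.78898593]
```

View pics/sidez2.png

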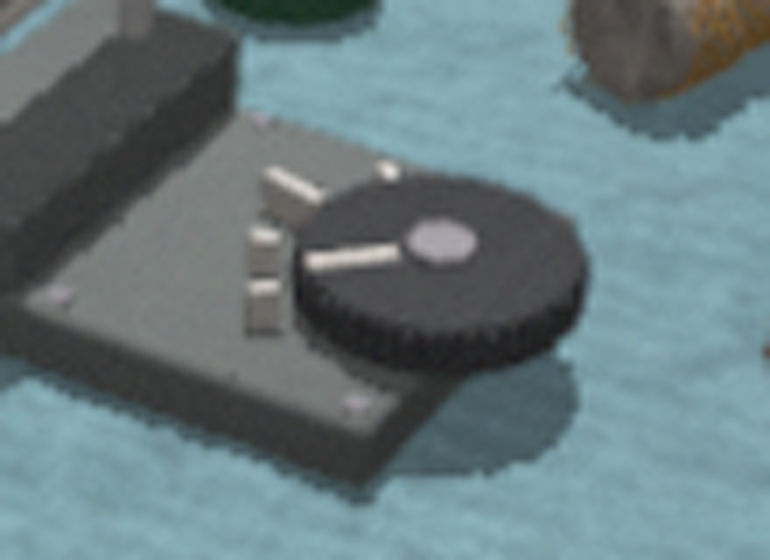

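```bash
python3 -m creep '[{"dx":0.045,"dy":-0.04,"grip":0,"az":5},{"dx":0.045,"dy":-0.04,"az":5},{"dx":0.045,"dy":-0.04,"az":4},{"dx":0.045,"dy":-0.04},{"dx":0.045,"dy":-0.04}]' 30; python3 -m creep '[{"dy":-0.06},{"dy":-0.06},{"dy":-0.06},{"dy":-0.06},{"dy":-0.06}]'
```

```text
schema error: expected keys ax, ay, az, dx, dy, dz, grip
schema error: expected keys ax, ay, az, dx, dy, dz, grip
```

All keys are required in every row.

```bash
python3 -m creep '[{"ax":0,"ay":0,"az":5,"dx":0.045,"dy":-0.04,"dz":0,"grip":0},{"ax":0,"ay":0,"az":5,"dx":0.045,"dy":-0.04,"dz":0,"grip":0},{"ax":0,"ay":0,"az":4,"dx":0.045,"dy":-0.04,"dz":0,"grip":0},{"ax":0,"ay":0,"az":0,"dx":0.045,"dy":-0.04,"dz":0,"grip":0},{"ax":0,"ay":0,"az":0,"dx":0.045,"dy":-0.04,"dz":0,"grip":0}]' 30
```

```text
time_s: 1.52
position: [410.9, 421.9, 231.6]
eef_rot: [0.022, 1.0, 0.0, 0.0]
contact_force: [0.9, 0.4, -0.0]
width: 0.3
```

```bash
python3 -m creep '[{"ax":0,"ay":0,"az":0,"dx":0,"dy":-0.06,"dz":0,"grip":0},{"ax":0,"ay":0,"az":0,"dx":0,"dy":-0.06,"dz":0,"grip":0},{"ax":0,"ay":0,"az":0,"dx":0,"dy":-0.06,"dz":0,"grip":0},{"ax":0,"ay":0,"az":0,"dx":0,"dy":-0.06,"dz":0,"grip":0},{"ax":0,"ay":0,"az":0,"dx":0,"dy":-0.06,"dz":0,"grip":0}]'; python3 -m creep '[{"ax":0,"ay":0,"az":0,"dx":0,"dy":-0.06,"dz":0,"grip":0},{"ax":0,"ay":0,"az":0,"dx":0,"dy":-0.06,"dz":0,"grip":0},{"ax":0,"ay":0,"az":0,"dx":0,"dy":-0.06,"dz":0,"grip":0},{"ax":0,"ay":0,"az":0,"dx":0,"dy":-0.06,"dz":0,"grip":0},{"ax":0,"ay":0,"az":0,"dx":0,"dy":-0.06,"dz":0,"grip":0}]'
```

```text
time_s: 2.15
position: [409.5, 121.4, 231.7]
eef_rot: [0.022, 1.0, 0.0, 0.001]
contact_force: [1.2, -0.1, -0.3]
width: 0.1
time_s: 2.78
position: [409.4, -178.5, 231.9]
eef_rot: [0.021, 1.0, 0.0, 0.001]
contact_force: [1.1, 0.7, -1.3]
width: -0.1
```

```bash
python3 -m creep '[{"ax":0,"ay":0,"az":0,"dx":0.018,"dy":-0.05,"dz":-0.03,"grip":0},{"ax":0,"ay":0,"az":0,"dx":0.018,"dy":-0.05,"dz":-0.03,"grip":0},{"ax":0,"ay":0,"az":0,"dx":0,"dy":0,"dz":-0.05,"grip":0},{"ax":0,"ay":0,"az":0,"dx":0,"dy":0,"dz":-0.03,"grip":0},{"ax":0,"ay":0,"az":0,"dx":0,"dy":0,"dz":0,"grip":0}]'; python3 - <<'E'
from rig import env, snapshot
from h import *
p=snapshot("side");cv2.imwrite("pics/s1.png",p["color"][:,:,::-1])
p=snapshot("top");cv2.imwrite("pics/t1.png",cv2.resize(p["color"][200:350,380:560,::-1],None,fx=4,fy=4))
print(env.sense()["position"])
E
```

```text
time_s: 3.4
position: [443.8, -275.9, 89.5]
eef_rot: [0.022, 1.0, 0.001, -0.002]
contact_force: [-0.3, 1.0, 0.7]
width: 0.1
[ 446.11193877 -277.12197657   92.30503537]
```

View pics/s1.png

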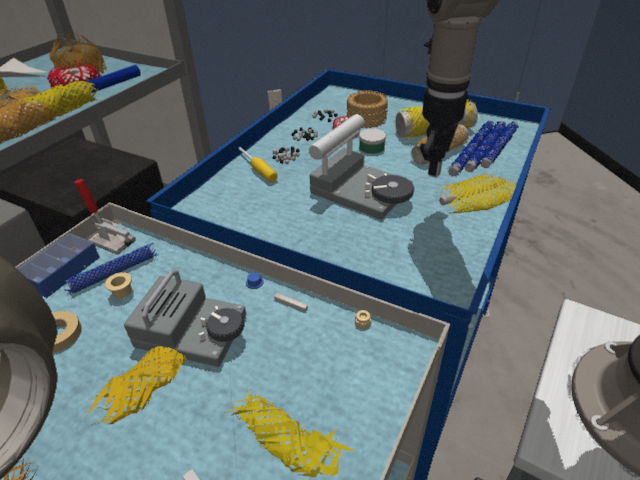

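View pics/t1.png

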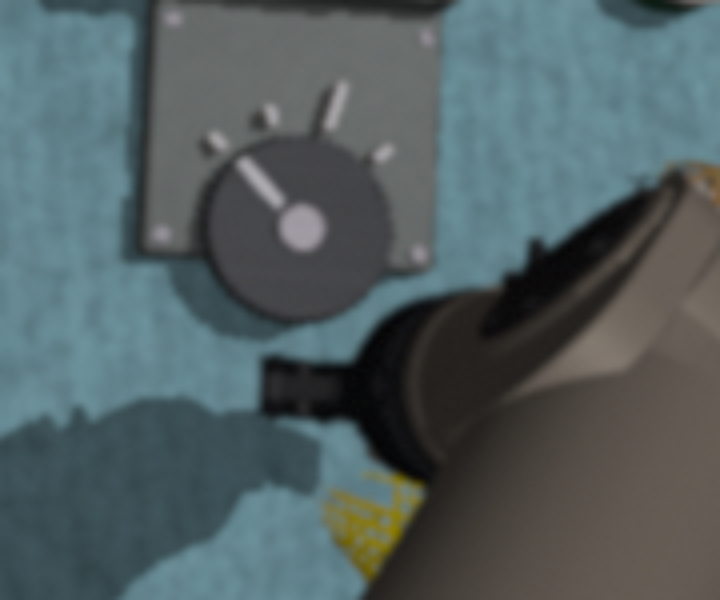

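```bash
python3 -m creep '[{"ax":0,"ay":0,"az":0,"dx":0,"dy":0,"dz":-0.04,"grip":0},{"ax":0,"ay":0,"az":0,"dx":0,"dy":0,"dz":-0.028,"grip":0},{"ax":0,"ay":0,"az":0,"dx":0,"dy":0,"dz":0,"grip":0}]'; python3 -m creep '[{"ax":0,"ay":0,"az":0,"dx":0.014,"dy":0,"dz":0,"grip":0},{"ax":0,"ay":0,"az":0,"dx":0,"dy":0,"dz":0,"grip":0}]'
```

```text
time_s: 3.88
position: [445.6, -276.3, 23.7]
eef_rot: [0.021, 1.0, 0.0, -0.0]
contact_force: [-0.8, 0.1, -0.3]
width: 0.4
time_s: 4.12
position: [462.9, -277.2, 25.3]
eef_rot: [0.021, 1.0, -0.001, 0.002]
contact_force: [0.2, 0.2, -0.4]
width: -0.2
```

```bash
python3 - <<'E'
from rig import env, snapshot
from h import *
p=snapshot("side");cv2.imwrite("pics/s2.png",cv2.resize(p["color"][130:230,330:470,::-1],None,fx=5,fy=5))
p=snapshot("top");cv2.imwrite("pics/t2.png",cv2.resize(p["color"][200:350,380:560,::-1],None,fx=4,fy=4))
print(env.sense()["position"],env.sense()["contact_force"])
E
```

```text
[ 460.75670388 -276.9570473    24.51330875] [-0.49036297 -0.88671068  0.25136149]
```

View pics/s2.png

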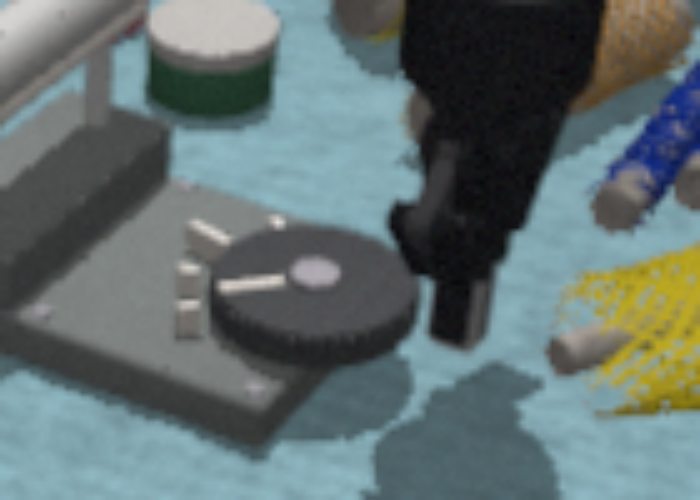

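View pics/t2.png

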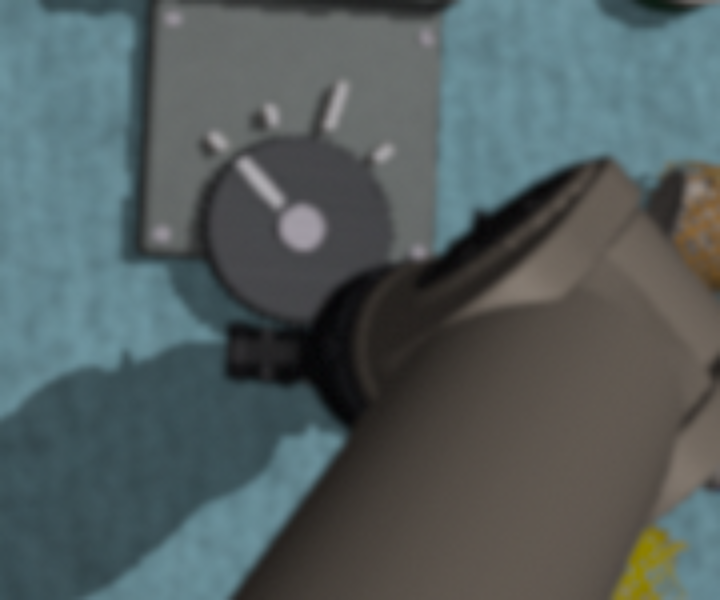

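```bash
python3 -m creep '[{"ax":0,"ay":0,"az":0,"dx":0.004,"dy":0,"dz":0,"grip":0},{"ax":0,"ay":0,"az":0,"dx":0,"dy":0,"dz":0,"grip":0}]'; python3 -m creep '[{"ax":0,"ay":0,"az":0,"dx":0.002,"dy":0,"dz":0,"grip":0},{"ax":0,"ay":0,"az":0,"dx":0,"dy":0,"dz":0,"grip":0}]';  python3 -m creep '[{"ax":0,"ay":0,"az":0,"dx":0.002,"dy":0,"dz":0,"grip":0},{"ax":0,"ay":0,"az":0,"dx":0,"dy":0,"dz":0,"grip":0}]'
```

```text
time_s: 4.47
position: [463.9, -276.7, 23.5]
eef_rot: [0.022, 1.0, -0.0, 0.0]
contact_force: [0.4, 0.9, 0.6]
width: -0.5
time_s: 4.72
position: [465.6, -276.7, 23.3]
eef_rot: [0.022, 1.0, 0.0, 0.0]
contact_force: [-0.0, 0.2, 0.5]
width: -0.0
time_s: 4.97
position: [467.7, -276.7, 23.3]
eef_rot: [0.022, 1.0, 0.0, 0.0]
contact_force: [-0.5, -0.3, 0.8]
width: -0.2
```

```bash
python3 -m creep '[{"ax":0,"ay":0,"az":0,"dx":0.002,"dy":0,"dz":0,"grip":0},{"ax":0,"ay":0,"az":0,"dx":0,"dy":0,"dz":0,"grip":0}]'; python3 -m creep '[{"ax":0,"ay":0,"az":0,"dx":0.0015,"dy":0,"dz":0,"grip":0},{"ax":0,"ay":0,"az":0,"dx":0,"dy":0,"dz":0,"grip":0}]'
```

```text
time_s: 5.22
position: [468.7, -276.8, 23.2]
eef_rot: [0.022, 1.0, 0.0, -0.001]
contact_force: [-2.4, 0.3, 0.5]
width: 0.1
time_s: 5.48
position: [468.9, -277.1, 23.2]
eef_rot: [0.022, 1.0, 0.0, -0.002]
contact_force: [-4.9, -0.0, 3.7]
width: -0.4
```

```bash
python3 -m creep '[{"ax":0,"ay":0,"az":0,"dx":0.0005,"dy":0.005,"dz":0,"grip":0},{"ax":0,"ay":0,"az":0,"dx":0.0005,"dy":0.005,"dz":0,"grip":0}]'; python3 -m creep '[{"ax":0,"ay":0,"az":0,"dx":0.0003,"dy":0.005,"dz":0,"grip":0},{"ax":0,"ay":0,"az":0,"dx":0.0002,"dy":0.005,"dz":0,"grip":0}]';python3 - <<'E'
from rig import env, snapshot
from h import *
p=snapshot("side");cv2.imwrite("pics/s3.png",cv2.resize(p["color"][130:230,330:470,::-1],None,fx=5,fy=5))
p=snapshot("top");cv2.imwrite("pics/t3.png",cv2.resize(p["color"][200:350,380:560,::-1],None,fx=4,fy=4))
print(env.sense()["position"],env.sense()["contact_force"])
E
```

```text
time_s: 5.72
position: [468.5, -267.9, 23.2]
eef_rot: [0.023, 1.0, -0.0, -0.003]
contact_force: [-7.9, -1.0, 7.4]
width: -0.1
time_s: 5.98
position: [469.1, -256.2, 23.0]
eef_rot: [0.022, 1.0, 0.001, -0.003]
contact_force: [-8.0, 2.2, 6.4]
width: -0.5
[ 469.17298476 -255.26382276   22.87168207] [-8.44401483  1.59844722  6.28480851]
```

View pics/t3.png

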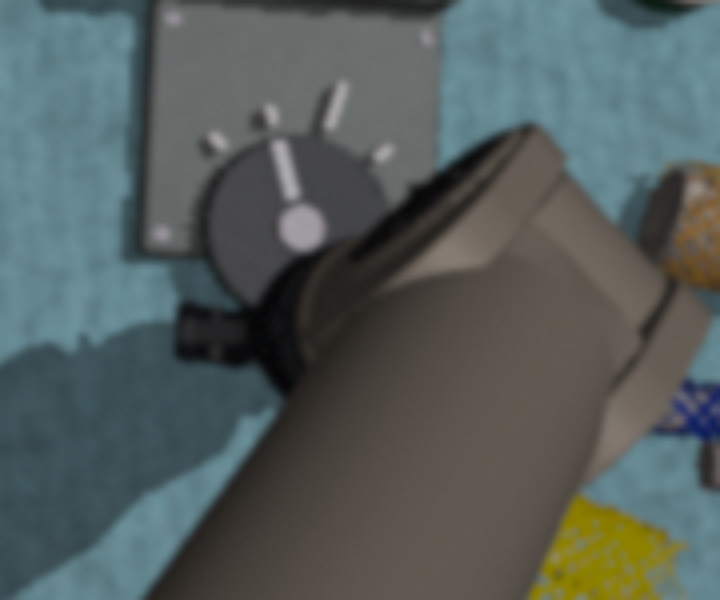

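The line is now at about the second rib, so the first click is done. I'll back off, reset and take a second stroke.

```bash
python3 -m creep '[{"ax":0,"ay":0,"az":0,"dx":-0.016,"dy":0,"dz":0,"grip":0},{"ax":0,"ay":0,"az":0,"dx":0,"dy":-0.022,"dz":0,"grip":0},{"ax":0,"ay":0,"az":0,"dx":0,"dy":0,"dz":0,"grip":0}]'; python3 - <<'E'
from rig import env, snapshot
from h import *
p=snapshot("top");cv2.imwrite("pics/t4.png",cv2.resize(p["color"][200:350,380:560,::-1],None,fx=4,fy=4))
print(env.sense()["position"],env.sense()["contact_force"])
E
```

```text
time_s: 6.45
position: [456.5, -280.5, 23.8]
eef_rot: [0.023, 1.0, -0.001, 0.001]
contact_force: [0.1, 0.4, 0.3]
width: -0.1
[ 456.56115302 -279.10982909   23.56236687] [-0.84193765  0.27781141  0.27784005]
```

View pics/t4.png

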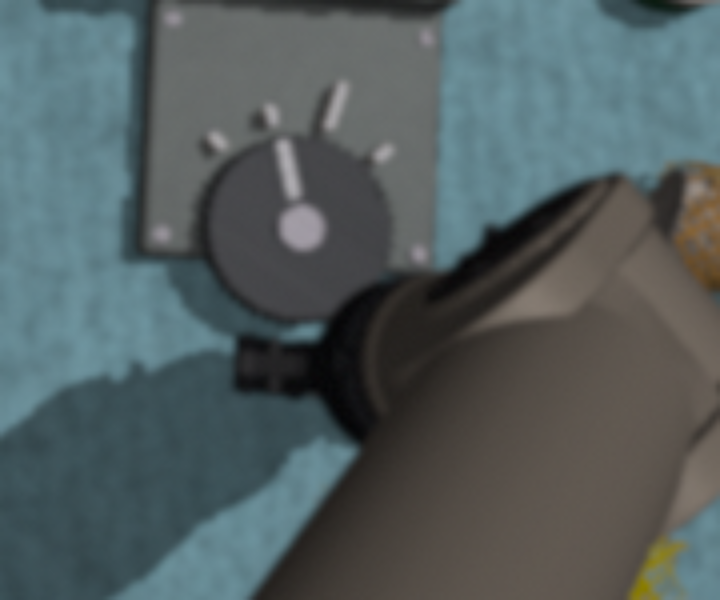

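```bash
python3 -m creep '[{"ax":0,"ay":0,"az":0,"dx":0.009,"dy":0.002,"dz":0,"grip":0},{"ax":0,"ay":0,"az":0,"dx":0.005,"dy":0,"dz":0,"grip":0},{"ax":0,"ay":0,"az":0,"dx":0,"dy":0,"dz":0,"grip":0}]'; python3 -m creep '[{"ax":0,"ay":0,"az":0,"dx":0.0005,"dy":0.005,"dz":0,"grip":0},{"ax":0,"ay":0,"az":0,"dx":0.0005,"dy":0.005,"dz":0,"grip":0}]'; python3 -m creep '[{"ax":0,"ay":0,"az":0,"dx":0.0003,"dy":0.005,"dz":0,"grip":0},{"ax":0,"ay":0,"az":0,"dx":0.0002,"dy":0.006,"dz":0,"grip":0}]';python3 - <<'E'
from rig import env, snapshot
from h import *
p=snapshot("top");cv2.imwrite("pics/t5.png",cv2.resize(p["color"][200:350,380:560,::-1],None,fx=4,fy=4))
print(env.sense()["position"],env.sense()["contact_force"])
E
```

```text
time_s: 6.88
position: [468.7, -276.1, 23.0]
eef_rot: [0.021, 1.0, 0.001, -0.002]
contact_force: [-5.0, -0.0, 3.5]
width: 0.1
time_s: 7.12
position: [468.6, -267.1, 23.0]
eef_rot: [0.022, 1.0, 0.0, -0.003]
contact_force: [-8.4, -1.3, 5.9]
width: 0.1
time_s: 7.38
position: [469.2, -254.5, 22.9]
eef_rot: [0.022, 1.0, 0.001, -0.003]
contact_force: [-5.7, 1.1, 5.6]
width: 0.0
[ 469.41652807 -253.19465769   22.69008913] [-6.65716348  2.16059911  4.89427215]
```

View pics/t5.png

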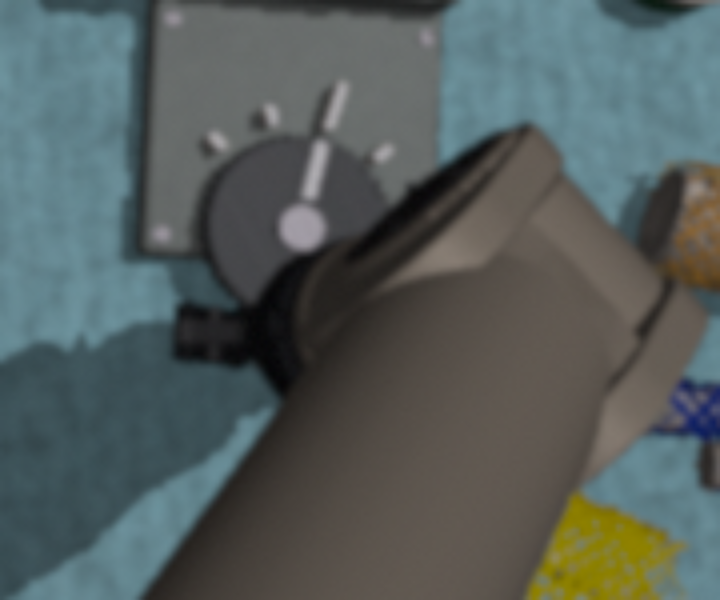

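The line is close to the long rib, so I'll back off, lift clear and check.

```bash
python3 -m creep '[{"ax":0,"ay":0,"az":0,"dx":-0.022,"dy":0,"dz":0,"grip":0},{"ax":0,"ay":0,"az":0,"dx":0,"dy":0,"dz":0,"grip":0},{"ax":0,"ay":0,"az":0,"dx":-0.01,"dy":0,"dz":0.05,"grip":0},{"ax":0,"ay":0,"az":0,"dx":0,"dy":0,"dz":0.06,"grip":0},{"ax":0,"ay":0,"az":0,"dx":0,"dy":0,"dz":0,"grip":0}]'; python3 -m creep '[{"ax":0,"ay":0,"az":0,"dx":0,"dy":0,"dz":0,"grip":0},{"ax":0,"ay":0,"az":0,"dx":0,"dy":0,"dz":0,"grip":0},{"ax":0,"ay":0,"az":0,"dx":0,"dy":0,"dz":0,"grip":0},{"ax":0,"ay":0,"az":0,"dx":0,"dy":0,"dz":0,"grip":0}]'; python3 - <<'E'
from rig import env, snapshot
from h import *
p=snapshot("top");cv2.imwrite("pics/t6.png",cv2.resize(p["color"][200:350,380:560,::-1],None,fx=4,fy=4))
hub=np.array([524.7,-266.4,44])
g=cv2.cvtColor(p["color"],cv2.COLOR_RGB2GRAY).astype(np.float32)
a=np.radians(np.arange(-90,90,1.0));best=[]
for t in a:
    best.append(np.mean([cv2.getRectSubPix(g,(1,1),tuple(map(float,proj(p,hub+np.array([r*np.cos(t),r*np.sin(t),0])))))[0,0] for r in range(18,38,2)]))
w=np.clip(np.array(best)-110,0,None);print("line deg (target ~-17.4)",np.degrees((w*a).sum()/w.sum()),np.degrees(a[np.argmax(best)]))
cv2.imwrite("pics/t6p.png",cv2.resize(p["color"][120:250,130:260,::-1],None,fx=4,fy=4))
print(env.sense()["position"],env.sense()["contact_force"],env.sense()["time_s"])
E
```

```text
time_s: 8.05
position: [444.7, -257.4, 138.0]
eef_rot: [0.021, 1.0, -0.002, 0.005]
contact_force: [0.5, 0.6, -0.1]
width: 0.0
time_s: 8.55
position: [439.6, -255.6, 132.7]
eef_rot: [0.022, 1.0, 0.0, -0.001]
contact_force: [0.8, -0.9, -0.1]
width: -0.1
line deg (target ~-17.4) -17.12251833222271 -17.0
[ 439.68970967 -255.66511659  132.87346057] [ 0.93989038  0.01677392 -0.67145315] 8.6
```

View pics/t6.png

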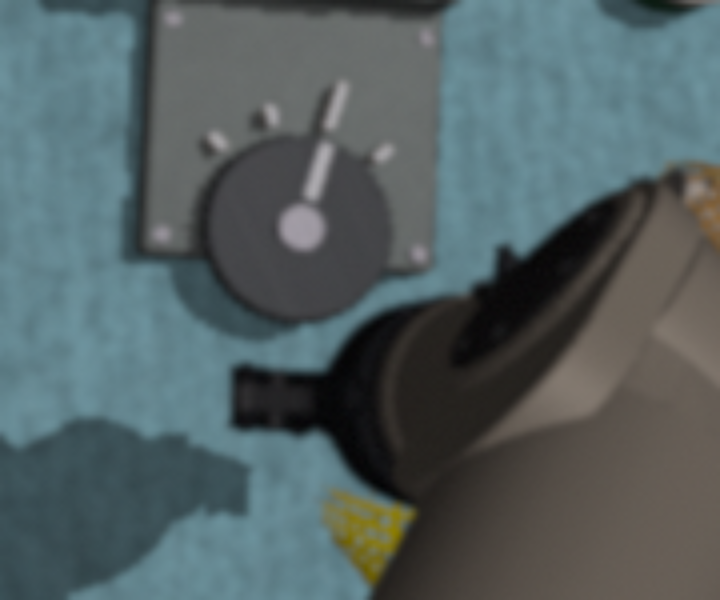

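The line (zoomed 315,175) points at the long rib (335,105), and the arm is clear.

```bash
python3 -c "
from rig import env
print(env.hand_in())"
```

```text
the job is handed in; nothing more can be done
None
```

The lamp's thumbwheel is turned two clicks clockwise and its white line now points at the long third rib. I handed the job in at about 8.6 s.

- **How:** I closed the fingers and rolled the wheel in two strokes of about 20 mm each, one click per stroke. Between strokes I let go and saw the wheel settle at the second rib.
- **Last check:** With the arm lifted clear, at about 133 mm above the table, the line measured -17.1 degrees. The third click should be at about -17.4 degrees. The force reading was about zero (noise of 1 N or less).
- **Pressing force:** The push towards the wheel's axis peaked around 8.4 N, slightly over the suggested 3 to 8 N. There was also an unexplained upward force of up to 7 N while pressing. The wheel turned and settled properly in both strokes.
- **Power pack:** The arm stayed well away from the power pack throughout. I saved a final close-up of its wheel but did not view it.

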